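Hold the swivel mirror so the camera sees the blade hub

ROBOT

A 6-joint arm with a two-finger parallel gripper is mounted at the origin on the work surface. World frame = base frame: x ahead of the robot, y to its left, z up, the work surface at z = 0. Lengths are in m, angles in rad, forces in N, time in s.
With the tool pointing down it reaches from about 0.325 to 0.9 m from the base axis. Payload 6.1 kg.
Tool frame: the origin (TCP) lies at the very end of the fingers, on their centre line; the grasp point (between the pads) lies 19 mm behind it; y points along the fingers, z is the direction in which the jaws open and shut, and the axes are right-handed (so a half turn about y gives the same grasp; the last joint's range is limited). The gripper opens to 87 mm and grips with 3 to 60 N. Pads are 19 mm wide; open, the fingers measure 117 mm over their backs; the gripper's body (75 mm by 190 mm) begins 51 mm behind the grasp point.
Start: joints at [1.197, 0.22, 1.526, -0, 1.395, -0.126], TCP at [0.153, 0.606, 0.223] pointing down, gripper open.
Joint ranges: [-2.98, 2.98], [-0.91, 2.08], [0.09, 2.57], [-1.24, 4.39], [0.2, 2.65], [-2.68, 2.68]. Speed limits (rad/s): [2.57, 2.57, 3.01, 3.14, 3.14, 3.14].

INTERFACE

Orientations are given as [roll, pitch, yaw] about the fixed x, y, z axes, in that order (R = Rz(yaw) Ry(pitch) Rx(roll)).
In Python, from cell import robot, viewer, job gives the robot as it stands.
- The arm moves only by the tool arm_command, never from a script. Its arguments are lists of equal length, an entry for each row: "angular": the turn, a rotation vector about the tool's x, y, z in rad, a list of three; "dp": the shift along the tool's x, y, z in mm, a list of three; "hand": the closure, from 0 (fully open) to 1 (shut). A call has 1 to 8 rows; each row shifts and turns the pose as measured when the row begins, along the tool's axes as they then stand; what a row does not reach is not made up. A row lasts 1/8 s, in which the tool goes at most 62.5 mm and 10.7 degrees, less where a joint would pass 70% of its speed; a pose out of reach is approached as far as the arm can. A call is refused whole if a number of a shift passes 62.5 or a number of a turn 0.188, either way. A call with a gripper value outside its range is refused whole. The fingers move at their own pace and stop on an object; "squeeze" is the grip in N (left out, the last holds). Time passes only in rows, so rows that do not move let the fingers close. It gives the time, the measured TCP pose, the force and the opening at its end, in the units of the state.
- robot.observe(): the state, without advancing time (a new reading comes with each control period).
- viewer.capture(name): name is "scene" or "top" or "wrist"; returns a dict with "frame" (480x640x3 uint8, blue, green, red), "intrinsics" (3x3 intrinsics, pixels), "view" (4x4, takes a point from world to camera coordinates). Camera axes: x right, y down, z forward; pixel columns grow to the right and rows downward; lengths in m; the calibration is good to about 2 mm. A picture is of the moment at which its call begins. There is no depth.
- job.job_done(): hands the job in, once; it reports no verdict.
The state is a dict: "time": time; "q": joint angles; "dq": joint speeds; "tau": joint torques, N m; "tool_pos": TCP position; "tcp_rot": TCP orientation; "wrist_force": force on the tool from outside, world axes, zero at the start; "ft_torque": the same for the moment, N m; "width": finger opening in m.
Only numpy, scipy, OpenCV 4.12 (cv2) and the standard library are available. Lean on these libraries where they do the work, as an engineer would, in place of code of your own. Each camera call takes 0.05 s, during which the arm holds its last target.

TASK

Take the swivel mirror's upright handle and turn the mirror until the little camera on the same base bar sees, in the mirror, the round hub in the middle of the blade cartridge with the star of radial blades (not the one with straight parallel bars), and finish while still holding the handle still at that angle: the mirror springs back if let go. Keep off the mirror glass, and do not move the cartridges or any of the other things on the table.

Things in the scene. Friction and masses are not known exactly. Their poses are not given: they have to be found in the camera images.
- pivot (a point): point on the mirror's vertical turning axis, in the face of the glass, at the mirror's centre height, 110 mm above the table. The inspection unit stands fixed on the table: a round foot under the mirror (90 mm across), and a flat bar 30 mm wide to the camera. Its axes are the unit's own (z up; the camera lies 40 degrees to the left of its x, counterclockwise from above)
- lens (a point): centre of the front of the camera's lens, 218 mm from the pivot and at the same height, 110 mm; the black camera (56 x 44 x 44 mm) looks straight at the pivot
- swivel (a joint): turn of the mirror about the vertical axis through pivot, rad: 0 at rest on its stop, growing clockwise seen from above, to 1.5 at the far stop. At 0 the glass faces 45 degrees to the left of the unit's x (5 degrees to the left of the camera), so at value q it faces 45 degrees minus q. A light spring (0.05 N m at rest, 0.17 N m at 1.5) drives it back to 0 when let go
- handle (a point): upright round steel handle, 14 mm in diameter, behind the mirror on a flat lever (14 mm wide, its top 70 mm above the table); it turns with the mirror. Origin on its axis 160 mm above the table, the height to grip; free from 70 mm up to its top at 198 mm. It stands 100 mm from the mirror's axis, exactly opposite to the way the glass faces; its x axis points as the glass faces, z up
- glass (a point): the mirror glass, upright, 66 mm wide, 68 mm high, 6 mm thick, with a black back plate of 74 x 76 mm, top edge 148 mm above the table; origin at the middle of its face, on the turning axis; x points straight out of the reflecting face. Not to be touched
- view (a point): at the pivot; its x axis is the camera's line of sight after the mirror (it turns twice as far as the mirror, as reflection has it); y to its left, z up. The camera sees the hub when this line meets the hub
- hub (a point): centre of the hub, a round dark steel disc 50 mm across and 20 mm thick, 110 mm above the table, in the middle of the blade cartridge with eight radial blades. The cartridge is loose: a steel frame 120 mm wide and up to 172 mm high standing upright on a white foot 70 x 120 mm; x is the disc's axis and its -x side looks roughly to the mirror
- wedge_cartridge: the cartridge with radial blades and the round hub; origin under the centre of its foot; to be left where it is
- slice_cartridge: the other cartridge, same frame and foot but with straight upright parallel bars and no hub; origin under the centre of its foot; to be left where it is
- nut: steel ring 52 mm across, 20 mm high, lying near the mirror; bystander
- pusher: blue plastic pusher 52 mm across, 80 mm high, standing; bystander
- brush: small brush lying on the table; bystander
- bowl: steel bowl 150 mm across, 60 mm high; bystander
- bottle: white bottle 66 mm across, 190 mm high; bystander
- jar: glass jar 72 mm across, 100 mm high; bystander
There are look-alikes about, which are no part of the job. What is shaped like the wedge_cartridge but blue or yellow is not meant.

How it is judged:
On the way:
1. the fingers hold the handle and the camera sees the hub in the mirror (contact force between the fingers and swivel_c4 above 0.5 N and y of hub in the frame of view between -0.025 and 0.025 m and x of hub in the frame of view above 0.1 m), for 0.3 s.
At the end, for the whole second after the job is handed in: The fingers still press on the handle (over 0.5 N), the mirror is still (under 0.1 rad/s), and the camera's reflected line of sight meets the hub: it passes within 25 mm sideways of the hub's centre (all of step 1 and velocity of joint swivel between -0.1 and 0.1 rad/s); the arm keeps its last pose, push and grip.
It fails at once if the robot touches the mirror glass (contact force between any of the fingers, the arm and swivel_c3 above 0.5 N).
It fails at once if a cartridge or another thing on the table is moved by more than 20 mm (distance of any of wedge_cartridge, slice_cartridge, nut, pusher, brush, bowl, bottle, jar from where it was at the start of the episode above 0.02 m).
It also fails if it takes over 38 s, if anything falls off the work surface, if the arm or the gripper's body presses on something with over 40 N, if the wrist force passes 120 N, or if a joint passes its speed limit or range.

## Working session

There is one attempt and no reset: what is moved stays moved. The work goes in short steps, Python scripts to look and compute and a tool call to move; the robot and the scene stay as the last step left them, time stands still between calls to the robot, and variables do not carry over. Pictures are saved under pics/ and viewed, and the job is handed in when it is done.

Besides the shell and the picture viewer there is one more tool, called after "Request:" as name(argument=value, ...) on one line, values as JSON. arm_command: Moves the arm, as the interface text tells. Its arguments: {"type":"object","properties":{"angular":{"type":"array","items":{"type":"array","items":{"type":"number"}}},"dp":{"type":"array","items":{"type":"array","items":{"type":"number"}}},"hand":{"type":"array","items":{"type":"number"}},"squeeze":{"type":"number"}},"required":["angular","dp","hand"]}

```bash
mkdir -p pics; ls; python3 - <<'E'
from cell import robot, viewer, job
import cv2,pickle
print(robot.observe())
d={}
for n in ["scene","top","wrist"]:
    c=viewer.capture(n); d[n]=c; cv2.imwrite(f"pics/{n}0.png",c["frame"])
    print(n,c["intrinsics"],c["view"])
pickle.dump(d,open("cap0.pkl","wb"))
E
```

```text
pics
{'time': 0.0, 'q': array([ 1.19690427e+00,  2.21233351e-01,  1.52760192e+00,  3.15625471e-06,
        1.39468165e+00, -1.26101429e-01]), 'dq': array([ 0.00029272, -0.00118619,  0.00183733, -0.00098122,  0.00250028,
        0.00124138]), 'tau': array([-9.55180731e-04, -4.94618976e+01, -3.87368274e+01,  6.97380002e-02,
        5.75123937e-02, -1.84071519e-04]), 'tool_pos': array([0.15306768, 0.60533598, 0.22143764]), 'tcp_rot': array([-1.57270493e+00,  2.45092079e-04, -2.47791419e-01]), 'wrist_force': array([-0.4528632 ,  0.12131163,  0.04047354]), 'ft_torque': array([-0.03034323,  0.0222731 ,  0.04375234]), 'width': 0.08692450791807775}
scene [[515.31991956   0.         323.72158627]
 [  0.         515.31991956 246.75887097]
 [  0.           0.           1.        ]] [[-0.72257044  0.69113161  0.01513446  0.40387572]
 [ 0.52052681  0.55835085 -0.64598465 -0.26405312]
 [-0.45491075 -0.45889152 -0.76320035  1.72006533]
 [ 0.          0.          0.          1.        ]]
top [[517.6513742    0.         322.18162164]
 [  0.         517.6513742  246.48646393]
 [  0.           0.           1.        ]] [[ 0.02470906 -0.99967678 -0.00598303  0.01211303]
 [-0.98360289 -0.02324138 -0.17884407  0.58866322]
 [ 0.17864721  0.01030399 -0.98385924  1.52194476]
 [ 0.          0.          0.          1.        ]]
wrist [[394.1836518    0.         324.18072335]
 [  0.         394.1836518  238.26997881]
 [  0.           0.           1.        ]] [[ 0.24442246  0.9696675  -0.00161051 -0.62427153]
 [ 0.93753526 -0.23589826  0.25569443 -0.0306057 ]
 [ 0.24755866 -0.06400737 -0.96675631  0.38908692]
 [ 0.          0.          0.          1.        ]]
```

View pics/scene0.png

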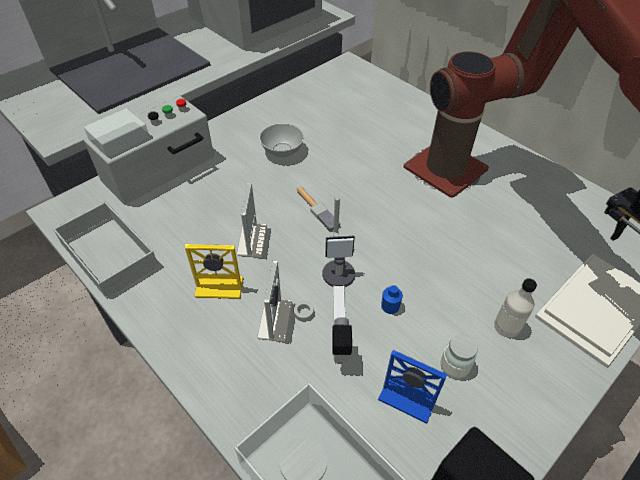

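View pics/top0.png

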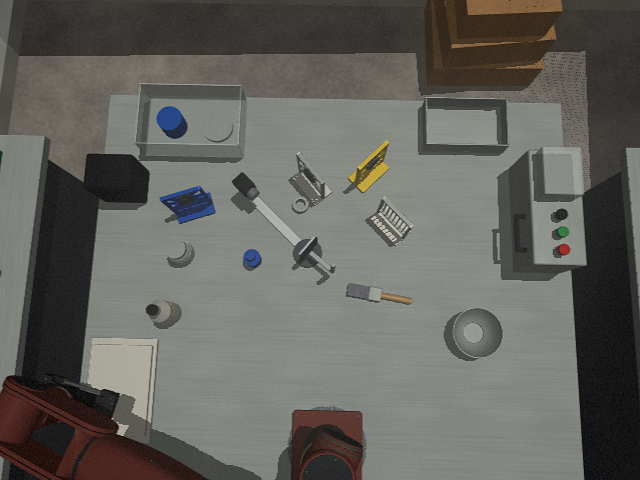

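View pics/wrist0.png

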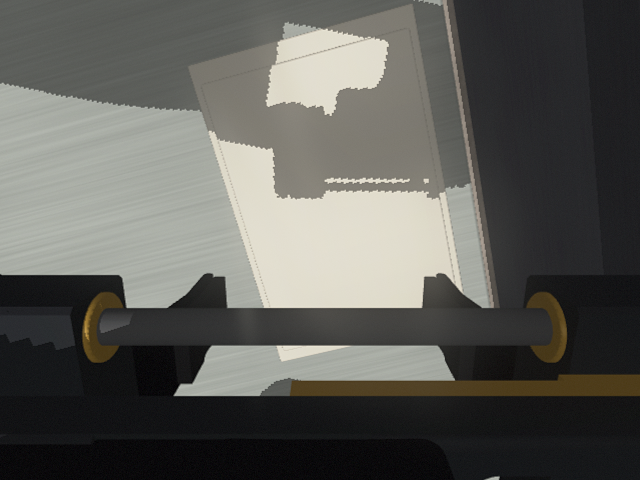

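The top view shows the mirror near (308,250), its handle near (332,268), the camera near (245,185), and steel cartridges near (310,180) and (390,220). I'll zoom in to tell the two cartridges apart.

```bash
python3 - <<'E'
import cv2,pickle,numpy as np
d=pickle.load(open("cap0.pkl","rb"))
t=d["top"]["frame"][140:290,225:425]; s=d["scene"]["frame"][170:370,180:380]
cv2.imwrite("pics/tz.png",cv2.resize(t,None,fx=4,fy=4,interpolation=cv2.INTER_CUBIC))
cv2.imwrite("pics/sz.png",cv2.resize(s,None,fx=3,fy=3,interpolation=cv2.INTER_CUBIC))
E
```

```text
(no output)
```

View pics/tz.png

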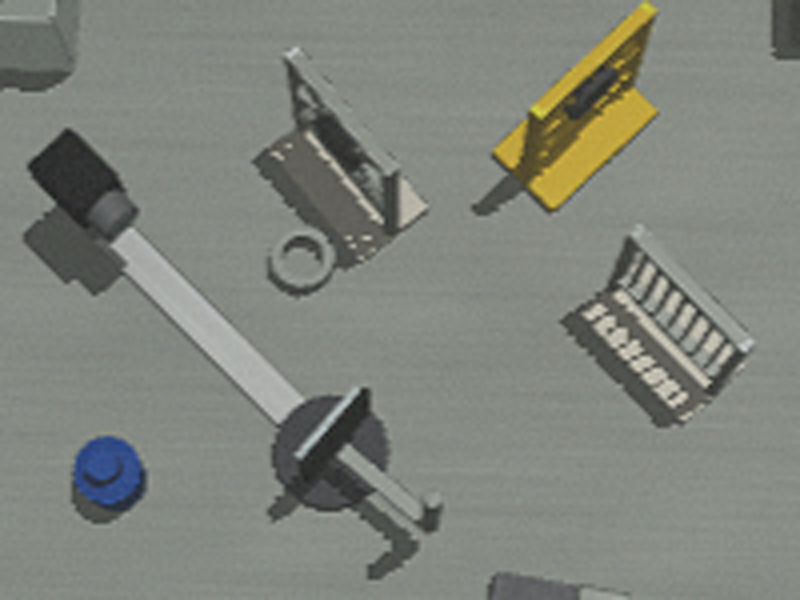

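View pics/sz.png

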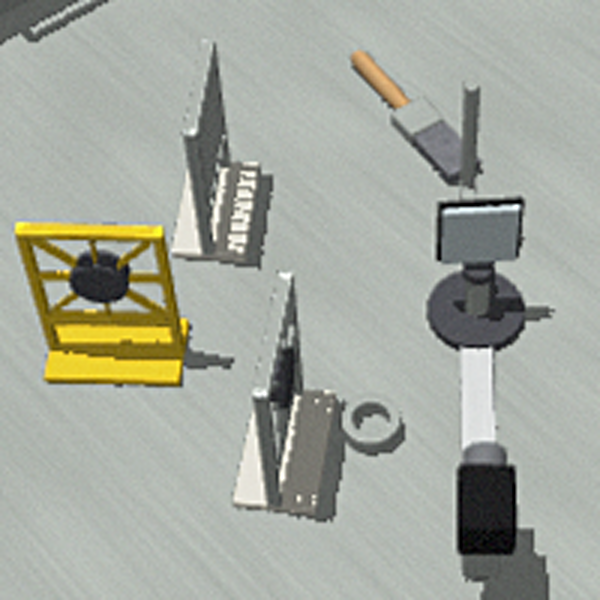

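```bash
cat > h.py <<'E'
import numpy as np,pickle,cv2
def cam(c):
    V=c["view"];R=V[:3,:3];return R,-R.T@V[:3,3],c["intrinsics"]
def ray(c,p):
    R,o,K=cam(c);d=R.T@np.linalg.solve(K,[p[0],p[1],1.]);return o,d/np.linalg.norm(d)
def plane(c,p,z):
    o,d=ray(c,p);return o+d*(z-o[2])/d[2]
def tri(a,pa,b,pb):
    P=[c["intrinsics"]@c["view"][:3] for c in(a,b)]
    X=cv2.triangulatePoints(P[0],P[1],np.array(pa,float).reshape(2,1),np.array(pb,float).reshape(2,1))[:,0];X=X[:3]/X[3]
    g=[]
    for c in(a,b):
        o,d=ray(c,pa if c is a else pb);g.append(np.linalg.norm(np.cross(X-o,d)))
    return X,g
def proj(c,X):
    x=c["intrinsics"]@(c["view"][:3,:3]@X+c["view"][:3,3]);return x[:2]/x[2]
T=lambda x,y:(225+(x+.5)/4-.5,140+(y+.5)/4-.5)
S=lambda x,y:(180+(x+.5)/3-.5,170+(y+.5)/3-.5)
E
python3 - <<'E'
from h import *
np.set_printoptions(precision=4,suppress=True)
d=pickle.load(open("cap0.pkl","rb"));t,s=d["top"],d["scene"]
print(cam(t)[1],cam(s)[1])
for n,a,b,z in [("handletop",T(432,497),S(470,87),.198),("bar far",T(293,52),S(263,392),.172),("bar near",T(396,176),S(287,276),.172)]:
    print(n,tri(t,a,s,b),plane(t,a,z),plane(s,b,z))
print("hub",tri(t,T(337,140),s,S(285,375)),plane(t,T(337,140),.11),plane(s,S(285,375),.11))
for p in [T(310,150),T(427,212),T(253,160),T(368,268)]: print("foot",plane(t,p,0.008))
for p in [S(238,505),S(330,518)]: print("footS",plane(s,p,0.0))
print("disc",plane(t,T(331,452),.01),plane(s,S(476,312),.01))
print("lens",plane(t,T(115,212),.11),plane(s,S(486,455),.11),tri(t,T(115,212),s,S(486,455)))
E
```

```text
[0.3068 0.0101 1.6027] [1.2118 0.6576 1.1361]
handletop (array([ 0.5142, -0.0045,  0.1953]), [np.float64(0.0006078757097795187), np.float64(0.0006135635437364519)]) [ 0.5141 -0.005   0.198 ] [ 0.5159 -0.0021  0.198 ]
bar far (array([0.8404, 0.1041, 0.1727]), [np.float64(0.0020936682747412375), np.float64(0.0021132137595001412)]) [0.8421 0.1026 0.172 ] [0.839  0.1055 0.172 ]
bar near (array([0.7513, 0.0268, 0.1648]), [np.float64(0.0015892936965566057), np.float64(0.0016036848541850317)]) [0.7502 0.0255 0.172 ] [0.7539 0.0328 0.172 ]
hub (array([0.7942, 0.0716, 0.1152]), [np.float64(0.0008903796007047633), np.float64(0.0008982065532902674)]) [0.7965 0.0712 0.11  ] [0.7915 0.0694 0.11  ]
foot [0.8211 0.0968 0.008 ]
foot [0.7717 0.0018 0.008 ]
foot [0.8117 0.1422 0.008 ]
foot [0.7246 0.0476 0.008 ]
footS [0.8604 0.0804 0.    ]
footS [0.8126 0.1423 0.    ]
disc [0.5755 0.0725 0.01  ] [0.5781 0.0778 0.01  ]
lens [0.7366 0.2355 0.11  ] [0.7267 0.2333 0.11  ] (array([0.7325, 0.2357, 0.1198]), [np.float64(0.0021059769598266186), np.float64(0.002124190160755456)])
```

I make the pivot (0.578, 0.074), from the lens, the handle and the foot disc, which agree. The hub is at about (0.794, 0.070), so q ≈ 0.50 and the handle goes from (0.515, −0.004) to about (0.485, 0.036). First I raise the tool and turn it so the jaws open along yaw −53°.

Request:
arm_command(angular=[[0,0.187,0],[0,0.187,0],[0,0.187,0],[0,0.187,0],[0,0.187,0],[0,0.187,0],[0,0.187,0],[0,0.187,0]], dp=[[0,-15,0],[0,-15,0],[0,-15,0],[0,-15,0],[0,-15,0],[0,-15,0],[0,-15,0],[0,-15,0]], hand=[0,0,0,0,0,0,0,0])

```text
time: 1.15
tool_pos: [0.1523, 0.6034, 0.3391]
tcp_rot: [-1.573, -0.012, -1.753]
wrist_force: [-0.6, -0.1, 0.0]
width: 0.087
```

Request:
arm_command(angular=[[0,0.187,0],[0,0.187,0],[0,0.187,0],[0,0.187,0],[0,0,0]], dp=[[0,0,0],[0,0,0],[0,0,0],[0,0,0],[0,0,0]], hand=[0,0,0,0,0])

```text
time: 1.78
tool_pos: [0.1522, 0.6033, 0.3391]
tcp_rot: [-1.564, -0.011, -2.502]
wrist_force: [-0.0, 1.1, 0.6]
width: 0.0874
```

```bash
cat >> h.py <<'E'
from scipy.spatial.transform import Rotation as Ro
def delta(target):
    from cell import robot
    o=robot.observe();R=Ro.from_euler("xyz",o["tcp_rot"])
    ideal=Ro.from_euler("xyz",[-np.pi/2,0,o["tcp_rot"][2]])
    print("pos",o["tool_pos"].round(4),"dp tool mm",(R.inv().apply(np.array(target)-o["tool_pos"])*1000).round(1),"lvl",(R.inv()*ideal).as_rotvec().round(4),"F",o["wrist_force"].round(2),"w",round(o["width"],4),"q",o["q"].round(2),o["time"])
E
python3 -c "
from h import *
delta([.515,-.0035,.30])"
```

```text
pos [0.1522 0.6033 0.3391] dp tool mm [ 70.7  44.6 703.1] lvl [-0.0067  0.      0.0109] F [-0.02  1.09  0.59] w 0.0874 q [1.2  0.18 1.36 0.   1.62 2.13] 1.775
```

Request:
arm_command(angular=[[-0.006,0,0.01],[0,0,0],[0,0,0],[0,0,0],[0,0,0],[0,0,0],[0,0,0],[0,0,0]], dp=[[6,0,55],[6,0,55],[6,0,55],[6,0,55],[6,0,55],[6,0,55],[6,0,55],[6,0,55]], hand=[0,0,0,0,0,0,0,0])

```text
time: 2.78
tool_pos: [0.3867, 0.2168, 0.3373]
tcp_rot: [-1.568, -0.002, -2.457]
wrist_force: [1.1, 0.7, -0.2]
width: 0.087
```

```bash
python3 -c "
from h import *
delta([.515,-.0035,.30])"
```

```text
pos [0.3867 0.2168 0.3373] dp tool mm [ 39.8  38.1 251.7] lvl [-0.0027  0.      0.0021] F [ 1.09  0.73 -0.21] w 0.087 q [ 0.34 -0.28  1.8  -0.    1.62  1.22] 2.775
```

Request:
arm_command(angular=[[0,0,0],[0,0,0],[0,0,0],[0,0,0],[0,0,0],[0,0,0]], dp=[[8,5,50],[8,5,50],[8,5,50],[8,5,50],[8,5,50],[0,0,0]], hand=[0,0,0,0,0,0])

```text
time: 3.52
tool_pos: [0.5196, -0.0123, 0.3122]
tcp_rot: [-1.568, -0.0, -2.435]
wrist_force: [0.3, 0.7, -0.6]
width: 0.0868
```

```bash
python3 -c "
from h import *
from cell import viewer
delta([.515,-.0035,.141])
c=viewer.capture('wrist');cv2.imwrite('pics/w1.png',c['frame']);print(proj(c,np.array([.515,-.0035,.198])))
c=viewer.capture('scene');cv2.imwrite('pics/s1.png',c['frame'])"
```

```text
pos [ 0.5196 -0.0123  0.3122] dp tool mm [ -2.3 171.1 -10.2] lvl [-0.0032  0.      0.0004] F [ 0.27  0.73 -0.57] w 0.0868 q [-0.17 -0.08  1.68 -0.    1.54  0.69] 3.525
[310.98636712 230.56408436]
```

View pics/w1.png

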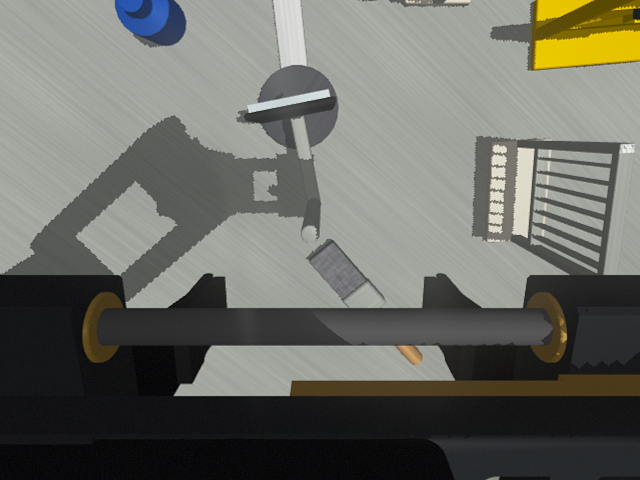

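View pics/s1.png

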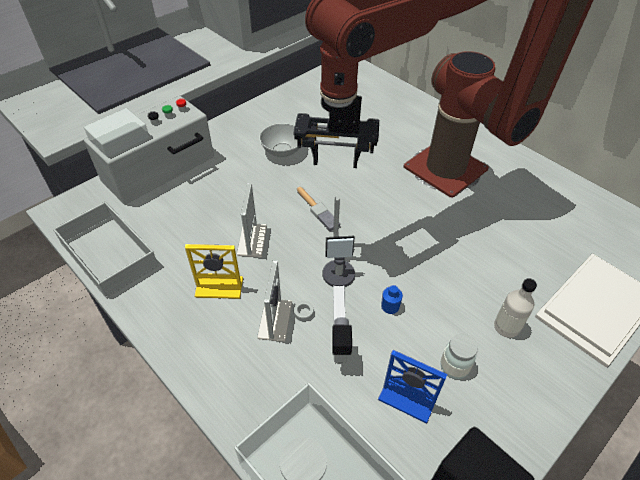

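The wrist view shows the handle top at (309,234), against a prediction of (311,231). That's about 2 mm off, so the position holds and I descend.

Request:
arm_command(angular=[[0,0,0],[0,0,0],[0,0,0],[0,0,0],[0,0,0],[0,0,0]], dp=[[-3,0,-10],[0,30,0],[0,30,0],[0,30,0],[0,30,0],[0,10,0]], hand=[0,0,0,0,0,0])

```text
time: 4.38
tool_pos: [0.5133, 0.0107, 0.1841]
tcp_rot: [-1.564, 0.008, -2.415]
wrist_force: [-0.4, 0.1, 0.2]
width: 0.087
```

```bash
python3 -c "
from h import *
delta([.5145,-.0045,.141])"
```

```text
pos [0.5133 0.0107 0.1841] dp tool mm [ 9.5 43.1 11.8] lvl [-0.0072 -0.     -0.0078] F [-0.4   0.13  0.15] w 0.087 q [-0.13 -0.03  1.86  0.    1.29  0.71] 4.375
```

Request:
arm_command(angular=[[-0.007,0,-0.007],[0,0,0],[0,0,0],[0,0,0]], dp=[[9,0,11],[0,20,0],[0,20,0],[0,0,0]], hand=[0,0,0,0])

```text
time: 4.88
tool_pos: [0.517, -0.0045, 0.1493]
tcp_rot: [-1.565, 0.005, -2.411]
wrist_force: [1.2, -1.3, 0.1]
width: 0.087
```

```bash
python3 -c "
from h import *
delta([.5145,-.0045,.141])"
```

```text
pos [ 0.517  -0.0045  0.1493] dp tool mm [ 1.9  8.3 -1.7] lvl [-0.0062 -0.     -0.0046] F [ 1.16 -1.34  0.15] w 0.087 q [-0.16  0.02  1.89 -0.    1.23  0.68] 4.875
```

Request:
arm_command(angular=[[-0.006,0,-0.005],[0,0,0],[0,0,0],[0,0,0],[0,0,0],[0,0,0]], dp=[[2,8,-1.5],[0,0,0],[0,0,0],[0,0,0],[0,0,0],[0,0,0]], hand=[0,0.5,1,1,1,1], squeeze=20)

```text
time: 5.62
tool_pos: [0.5171, -0.0056, 0.1454]
tcp_rot: [-1.566, 0.003, -2.411]
wrist_force: [0.7, -0.3, -0.5]
width: 0.0451
```

```bash
python3 -c "
from h import *
delta([.4853,.0362,.141])"
```

```text
pos [ 0.5171 -0.0056  0.1454] dp tool mm [ -4.2   4.1 -52.4] lvl [-0.0049 -0.     -0.0032] F [ 0.74 -0.29 -0.49] w 0.0451 q [-0.16  0.03  1.89 -0.    1.22  0.68] 5.625
```

Request:
arm_command(angular=[[0,0,0],[0,0,0],[0,0,0],[0,0,0],[0,0,0],[0,0,0]], dp=[[0,3,0],[0,0,0],[0,0,0],[0,0,0],[0,0,0],[0,0,0]], hand=[1,1,1,1,1,1])

```text
time: 6.38
tool_pos: [0.5152, -0.0035, 0.142]
tcp_rot: [-1.572, 0.002, -2.411]
wrist_force: [-1.8, 1.4, 1.6]
width: 0.0134
```

```bash
python3 -c "
from h import *
delta([.4853,.0362,.141])
from cell import viewer
c=viewer.capture('wrist');cv2.imwrite('pics/w2.png',c['frame'])"
```

```text
pos [ 0.5152 -0.0035  0.142 ] dp tool mm [ -4.2   1.1 -49.5] lvl [ 0.001   0.     -0.0023] F [-1.75  1.39  1.64] w 0.0134 q [-0.16  0.03  1.89  0.    1.22  0.68] 6.375
```

View pics/w2.png

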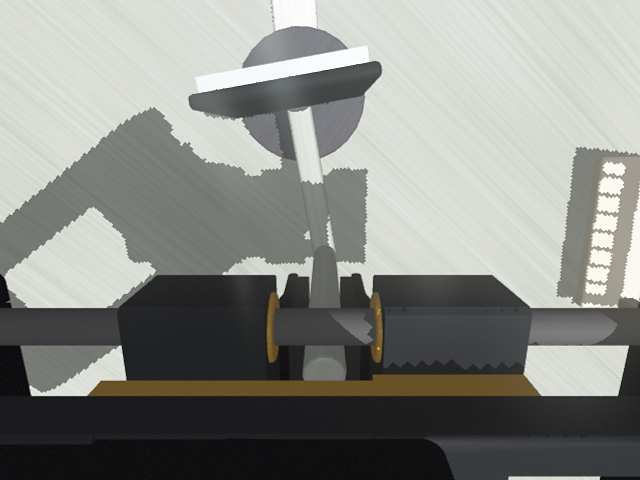

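The handle is gripped (opening 13.4 mm) at (0.515, −0.0035), as measured. Now I swing it along the arc.

Request:
arm_command(angular=[[0,0,0],[0,0,0],[0,0,0],[0,0,0],[0,0,0],[0,0,0],[0,0,0]], dp=[[1,0,-8],[0.5,0,-8],[-0.3,0,-8],[-1,0,-8],[-1.7,0,-8],[-2,0,-7],[0,0,0]], hand=[1,1,1,1,1,1,1])

```text
time: 7.3
tool_pos: [0.4848, 0.0345, 0.1419]
tcp_rot: [-1.568, 0.001, -2.411]
wrist_force: [-0.9, -3.1, 0.2]
width: 0.0134
```

```bash
python3 -c "
from h import *
delta([.4853,.0362,.141])"
```

```text
pos [0.4848 0.0345 0.1419] dp tool mm [-1.5  0.9 -0.9] lvl [-0.0027 -0.     -0.0011] F [-0.94 -3.11  0.17] w 0.0134 q [-0.09 -0.04  1.96 -0.    1.22  0.75] 7.3
```

```bash
python3 -c "
from h import *
from cell import viewer
delta([.4853,.0362,.141])
d={}
for n in ['top','scene','wrist']:
    d[n]=viewer.capture(n)
pickle.dump(d,open('cap1.pkl','wb'))
cv2.imwrite('pics/t3.png',cv2.resize(d['top']['frame'][140:290,225:425],None,fx=4,fy=4,interpolation=cv2.INTER_CUBIC))
cv2.imwrite('pics/s3.png',cv2.resize(d['scene']['frame'][170:370,180:380],None,fx=3,fy=3,interpolation=cv2.INTER_CUBIC))
cv2.imwrite('pics/w3.png',d['wrist']['frame'])"
```

```text
pos [0.4848 0.0345 0.1419] dp tool mm [-1.5  0.9 -0.9] lvl [-0.0027 -0.     -0.0011] F [-0.94 -3.11  0.17] w 0.0134 q [-0.09 -0.04  1.96 -0.    1.22  0.75] 7.3
```

View pics/t3.png

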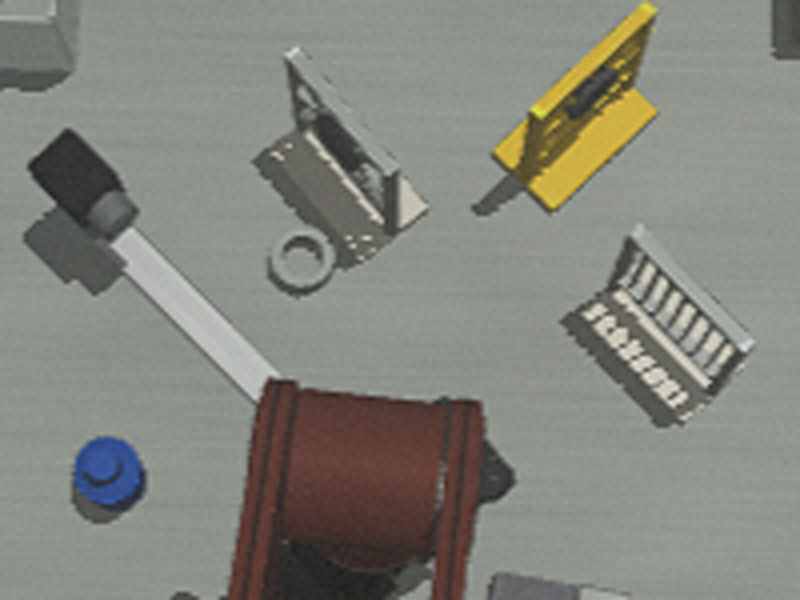

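View pics/w3.png

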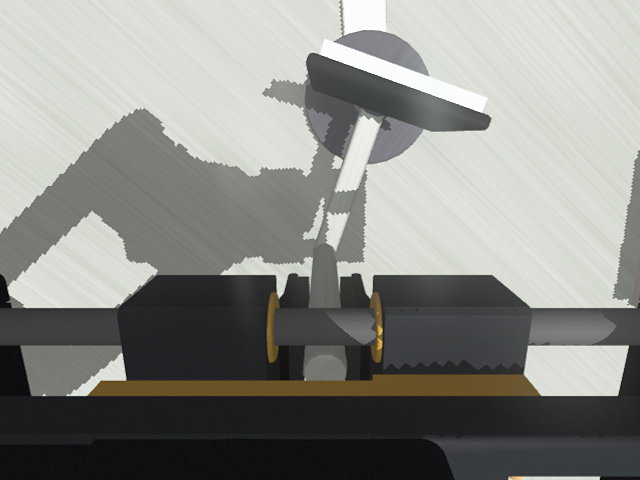

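View pics/s3.png

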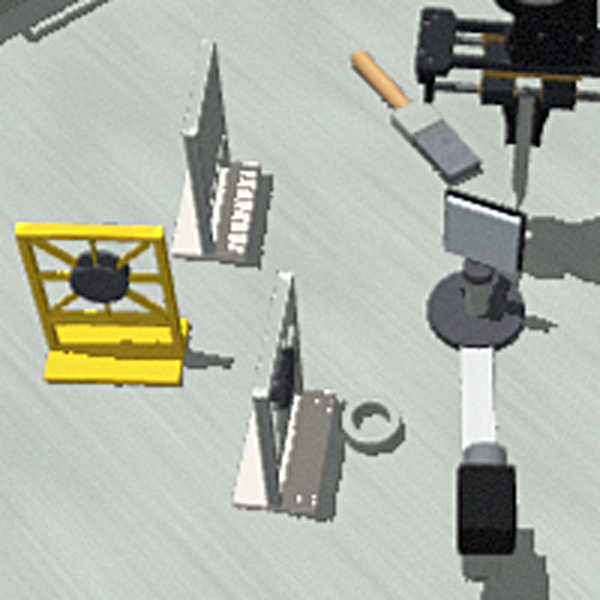

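```bash
python3 - <<'E'
from h import *
d=pickle.load(open('cap1.pkl','rb'));w=d['wrist'];np.set_printoptions(precision=4,suppress=True)
a,b=plane(w,(324,40),.144),plane(w,(487,99),.144)
v=a-b;print(a,b,np.linalg.norm(v),"pivot",(a+b)/2,"normal yaw",np.degrees(np.arctan2(v[1],v[0]))-90)
# bar direction
for px in [(127,236),(265,401),(133,231),(282,385)]: pass
t=d['top']
e=[plane(t,T(*p),.01) for p in [(118,256),(248,396),(142,242),(272,380)]]
for i in(0,2):
    v=e[i]-e[i+1];print("bar",np.degrees(np.arctan2(v[1],v[0])))
# wide views
for piv in ([.578,.0743],[.5765,.075],(((a+b)/2)[:2])):
  for hub in ([.794,.070],[.7965,.066],[.792,.072]):
    for H in ([.4848,.0345],):
      n=np.arctan2(piv[1]-H[1],piv[0]-H[0])
      for cy in (46.1,45.5):
        vy=2*n-np.radians(cy);r=np.array(hub)-piv
        print(np.round(piv,4),hub,cy,"n",round(np.degrees(n),2),"y mm",round(1000*(-np.sin(vy)*r[0]+np.cos(vy)*r[1]),1))
E
```

```text
[0.5612 0.1033 0.144 ] [0.5876 0.0431 0.144 ] 0.06572434789920062 pivot [0.5744 0.0732 0.144 ] normal yaw 23.60896068939988
bar 44.11543793877906
bar 44.414309729361065
[0.578  0.0743] [0.794, 0.07] 46.1 n 23.12 y mm -4.9
[0.578  0.0743] [0.794, 0.07] 45.5 n 23.12 y mm -7.1
[0.578  0.0743] [0.7965, 0.066] 46.1 n 23.12 y mm -8.9
[0.578  0.0743] [0.7965, 0.066] 45.5 n 23.12 y mm -11.2
[0.578  0.0743] [0.792, 0.072] 46.1 n 23.12 y mm -2.9
[0.578  0.0743] [0.792, 0.072] 45.5 n 23.12 y mm -5.1
[0.5765 0.075 ] [0.794, 0.07] 46.1 n 23.83 y mm -10.9
[0.5765 0.075 ] [0.794, 0.07] 45.5 n 23.83 y mm -13.2
[0.5765 0.075 ] [0.7965, 0.066] 46.1 n 23.83 y mm -15.0
[0.5765 0.075 ] [0.7965, 0.066] 45.5 n 23.83 y mm -17.3
[0.5765 0.075 ] [0.792, 0.072] 46.1 n 23.83 y mm -8.9
[0.5765 0.075 ] [0.792, 0.072] 45.5 n 23.83 y mm -11.1
[0.5744 0.0732] [0.794, 0.07] 46.1 n 23.35 y mm -5.5
[0.5744 0.0732] [0.794, 0.07] 45.5 n 23.35 y mm -7.8
[0.5744 0.0732] [0.7965, 0.066] 46.1 n 23.35 y mm -9.5
[0.5744 0.0732] [0.7965, 0.066] 45.5 n 23.35 y mm -11.8
[0.5744 0.0732] [0.792, 0.072] 46.1 n 23.35 y mm -3.5
[0.5744 0.0732] [0.792, 0.072] 45.5 n 23.35 y mm -5.7
```

Several estimates put the view line 5–12 mm to the left of the hub, which is within tolerance. Turning another ~3 mm at the handle should centre it.

Request:
arm_command(angular=[[0,0,0],[0,0,0],[0,0,0],[0,0,0]], dp=[[-1.2,0,-3],[0,0,0],[0,0,0],[0,0,0]], hand=[1,1,1,1])

```text
time: 7.95
tool_pos: [0.4841, 0.0367, 0.1419]
tcp_rot: [-1.568, 0.001, -2.413]
wrist_force: [0.0, -2.7, -0.8]
width: 0.0134
```

```bash
python3 -c "
from h import *
from cell import viewer
delta([.4853,.0362,.141])
w=viewer.capture('wrist');pickle.dump(w,open('w4.pkl','wb'))
cv2.imwrite('pics/w4.png',cv2.resize(w['frame'][0:150,280:520],None,fx=3,fy=3,interpolation=cv2.INTER_CUBIC))"
```

```text
pos [0.4841 0.0367 0.1419] dp tool mm [-0.5  0.9  1.2] lvl [-0.0027 -0.     -0.0008] F [ 0.05 -2.74 -0.85] w 0.0134 q [-0.09 -0.04  1.97 -0.    1.22  0.76] 7.95
```

View pics/w4.png

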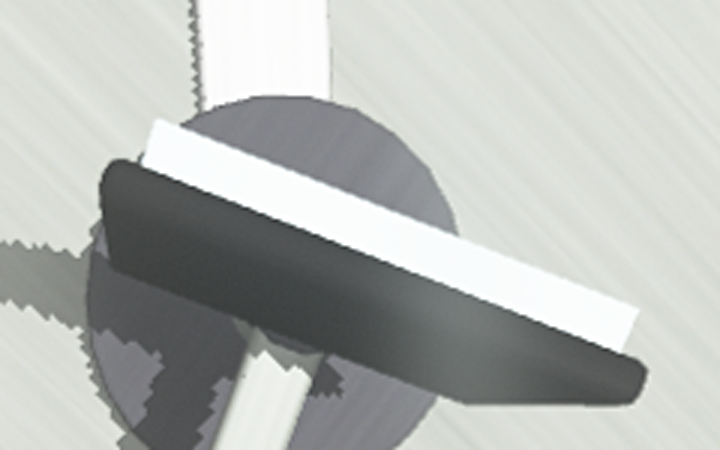

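```bash
python3 - <<'E'
from h import *
w=pickle.load(open('w4.pkl','rb'))
W=lambda x,y:(280+(x+.5)/3-.5,(y+.5)/3-.5)
a,b=plane(w,W(157,118),.144),plane(w,W(639,310),.144);v=a-b
n=np.degrees(np.arctan2(v[1],v[0]))-90
piv=((a+b)/2)[:2];print(a,b,np.linalg.norm(v),n)
disc=plane(w,W(272,280),.012);print(disc)
for p in (piv,np.array([.5775,.0745])):
  for c in (44.5,46.1):
    for nn in (n,np.degrees(np.arctan2(p[1]-.0367,p[0]-.4841))):
      vy=np.radians(2*nn-c);r=np.array([.794,.070])-p
      print(p,c,nn,1000*(-np.sin(vy)*r[0]+np.cos(vy)*r[1]))
E
```

```text
[0.5625822  0.10386822 0.144     ] [0.58709006 0.04290424 0.144     ] 0.0657057280292291 21.90040668197112
[0.57780038 0.07769653 0.012     ]
[0.57483613 0.07338623] 44.5 21.90040668197112 -0.7115657969092664
[0.57483613 0.07338623] 44.5 22.014359656277485 -1.5834274579391876
[0.57483613 0.07338623] 46.1 21.90040668197112 5.408824123354493
[0.57483613 0.07338623] 46.1 22.014359656277485 4.537174942157293
[0.5775 0.0745] 44.5 21.90040668197112 -1.857757441286514
[0.5775 0.0745] 44.5 22.033716939730297 -2.865376575048143
[0.5775 0.0745] 46.1 21.90040668197112 4.1890848093747435
[0.5775 0.0745] 46.1 22.033716939730297 3.1815516905102146
```

All the estimates now put the hub within about 6 mm of the view line, against a 25 mm tolerance. I hold briefly, then hand in.

Request:
arm_command(angular=[[0,0,0],[0,0,0],[0,0,0],[0,0,0]], dp=[[0,0,0],[0,0,0],[0,0,0],[0,0,0]], hand=[1,1,1,1])

```text
time: 8.5
tool_pos: [0.4841, 0.0367, 0.1419]
tcp_rot: [-1.568, 0.001, -2.413]
wrist_force: [-1.8, -2.9, 0.4]
width: 0.0136
```

```bash
python3 -c "
from h import *
delta([.4841,.0367,.141])
from cell import job
print(job.job_done())"
```

```text
pos [0.4841 0.0367 0.1419] dp tool mm [ 0.   0.9 -0.1] lvl [-0.0026 -0.     -0.0008] F [-1.8  -2.91  0.38] w 0.0136 q [-0.09 -0.04  1.97 -0.    1.22  0.76] 8.5
the job is handed in; nothing more can be done
None
```

I gripped the handle at about 160 mm height with 20 N, turned the mirror about 0.5 rad clockwise, and handed the job in at 8.5 s while still holding it. No verdict was reported.

- **Hold:** the finger opening was 13.6 mm on the 14 mm handle, and the pose did not change over the last 0.5 s.
- **Aim:** the glass faces about 22° in the world frame. My estimates put the line of sight between −3 and +5 mm of the hub's centre sideways; the limit is 25 mm.
- **Disagreement:** the camera's direction came out as 46.1° from the lens and handle but about 44.3° from the base bar's edges. That 1.8° gap is what spreads the aim estimates. The hub's position is also only good to about 4 mm.
- **Rest of the scene:** in the pictures taken after the main swing, the cartridges, nut, pusher and brush looked unmoved. I did not re-check the bowl, bottle and jar, but the arm was not near them at table height. I saw no sign of the arm touching the glass.

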